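# Set the wrench sockets out in order of size

### The arm

A 7-joint arm with a two-finger parallel gripper is mounted at the origin on the work surface. World frame = base frame: x ahead of the robot, y to its left, z up, the work surface at z = 0. Lengths are in m, angles in rad, forces in N, time in s.
With the tool pointing down it reaches from about 0.4 to 0.875 m from the base axis. Payload 19.3 kg.
Tool frame: the origin (TCP) lies midway between the tips of the shut fingers; the grasp point (between the pads) lies 19 mm behind it; z points along the fingers, y is the line along which they close (so a half turn about z gives the same grasp; the last joint's range is limited). The gripper opens to 85 mm and grips with 20 to 120 N. Pads are 22 mm wide; open, the fingers measure 114 mm over their backs; the gripper's body (76 mm by 85 mm) begins 54 mm behind the grasp point. The pads swing forward as they close: fully open they stand 13 mm farther back than shut.
Start: joints at [1.248, 0.521, -0.036, 1.599, 0.021, 1.021, -0.113], TCP at [0.156, -0.605, 0.202] pointing down, gripper open.
Joint ranges: [-2.91, 2.91], [-0.3, 2.13], [-1.5, 1.42], [0.17, 2.43], [-1.26, 4.41], [0.16, 1.93], [-2.52, 2.52]. Speed limits (rad/s): [1.89, 1.89, 2.39, 2.39, 3.01, 3.01, 3.01].

### API

Orientations are given as [roll, pitch, yaw] about the fixed x, y, z axes, in that order (R = Rz(yaw) Ry(pitch) Rx(roll)).
In Python, from workcell import telemetry, grab_frame, calibration, bot, outline_of, landmark_of gives the robot as it stands. The module is installed in compiled form; this text tells all that it offers.
- The arm moves only by the shell command python3 -m inch 'ROWS' [FORCE]. ROWS is JSON, a list of rows, each a list of 7 numbers: the shift along the tool's x, y, z in m, then the turn, a rotation vector about the tool's x, y, z in rad, then the closure, from 0 (fully open) to 1 (shut). A call has 1 to 5 rows; each row shifts and turns the commanded pose from where the row before left it, along the tool's axes as they then stand; what a row does not reach is not made up. A row lasts 1/10 s, in which the tool goes at most 50 mm and 8.59 degrees, less where a joint would pass 70% of its speed; a pose out of reach is approached as far as the arm can. A call is refused whole if a number of a shift passes 0.05 or a number of a turn 0.15, either way. A call with a gripper value outside its range is refused whole. The fingers move at their own pace and stop on an object; FORCE is the grip in N (left out, the last holds). Time passes only in rows, so rows that do not move let the fingers close. It gives the time, the measured TCP pose, the force, the opening and the grip force at its end, in the units of the state.
- telemetry.observe(): the state, without advancing time (a new reading comes with each control period).
- grab_frame(name): name is "side" or "top" or "wrist"; returns the picture (384x512x3 uint8, red, green, blue); there is no depth.
- calibration(name): a dict with "fovy" (degrees; the focal length in pixels is half the picture's height over the tangent of half this angle, whatever the lens; pixels are square), "cx", "cy" (the principal point, pixels), "dist" ([k1, k2, p1, p2, k3] as OpenCV has them; the pictures are not rectified), "pose" (4x4, takes a point from camera to world coordinates). Camera axes: x right, y down, z forward; pixel columns grow to the right and rows downward; lengths in m; the calibration is good to about 2 mm. A picture is of the moment at which its call begins: read the wrist's pose just before it. calibration takes no time and is no camera call; for the wrist camera it gives the pose at the moment of the call.
- bot.job_done(): hands the job in; it is judged then, once.
Trained networks look in the newest picture that a camera, given by its name, has taken for a name from the list of things; names that differ only in an ending like _2 or _b are one class to them, and where a whole thing is asked for, a point or a joint stands for the part that bears it (a point fixed in the world has none). Each returns a list of dicts, best first, with "score" (0 to 1); they miss things now and then, are a little off and sometimes report something else, mostly with a low value. They report only what shows in the picture. A call takes as long as a camera call. They do not tell look-alikes from the thing itself.
- outline_of(label, camera): "region" (384x512 bool, what is visible of it) and "rect" ([left, top, right, bottom] in pixels, round what is visible of it).
- landmark_of(label, camera): "xy" ([column, row] in pixels: a listed point, or the origin of a listed thing).
The state is a dict: "clock": time; "qpos": joint angles; "qd": joint speeds; "joint_efforts": joint torques, N m; "position": TCP position; "tool_rot": TCP orientation; "force": force on the tool from outside, world axes, zero at the start; "moment": the same for the moment, N m; "grip_width": finger opening in m; "finger_force": force on a finger pad.
Only numpy, scipy, OpenCV 4.12 (cv2) and the standard library are available. Lean on these libraries where they do the work, as an engineer would, in place of code of your own. Each camera call takes 0.05 s, during which the arm holds its last target. There are 200 camera calls.

### The job

Stand the four loose wrench sockets on the black strip, one centred on each white ring, in order of size: the largest next to the red end block, then each smaller one in turn, the smallest next to the white end block. Leave them standing upright with the hexagon still facing up, and leave the oil bottle, the mug and the screwdriver where they are.

Things in the scene. Friction and masses are not known exactly. Their poses are not given: they have to be found in the camera images.
- socket_xl: Largest of four loose steel wrench sockets: plain upright cylinder, 52 mm outside diameter, 56 mm tall, with a blue colour band round its side and a dark hexagon in its top face; stands upright on the bench. Origin: centre of its underside, z up its axis.
- socket_l: Second largest of four loose steel wrench sockets: plain upright cylinder, 42 mm outside diameter, 50 mm tall, with a green colour band round its side and a dark hexagon in its top face; stands upright on the bench. Origin: centre of its underside, z up its axis.
- socket_m: Third largest of four loose steel wrench sockets: plain upright cylinder, 32 mm outside diameter, 44 mm tall, with a yellow colour band round its side and a dark hexagon in its top face; stands upright on the bench. Origin: centre of its underside, z up its axis.
- socket_s: Smallest of four loose steel wrench sockets: plain upright cylinder, 22 mm outside diameter, 38 mm tall, with a black colour band round its side and a dark hexagon in its top face; stands upright on the bench. Origin: centre of its underside, z up its axis.
- strip: Fixed flat black rubber strip lying on the bench, 90 mm (its x) by 400 mm (its y, along the row) by 12 mm thick. Origin: centre of its underside, z up. Its top carries four places, each a white-painted ring 62 mm across with a white dot at its centre, at x = 0, y = -105, -35, +35 and +105 mm; they are flat paint, at the 12 mm height of the top.
- red_end: Red block, 60 x 30 x 18 mm (strip's x, y, up), fixed on top of the strip at one of its ends; it marks the end for the largest socket. Origin: centre of its underside, on the strip's centre line, 70 mm from the centre of the nearest ring. It may be at either end (strip y = +175 or -175 mm).
- white_end: White block of the same size fixed at the other end of the strip; it marks the end for the smallest socket. Origin: centre of its underside, 70 mm from the centre of the nearest ring.
- oil_can: Bystander: leave it where it is. Loose green oil bottle with a yellow label and a red cap, 54 mm across, 115 mm tall. Origin: centre of its underside.
- mug: Bystander: leave it where it is. Loose white mug, 76 mm across, 85 mm tall, with a handle on its +y side. Origin: centre of its underside.
- screwdriver: Bystander: leave it where it is. Loose screwdriver with an orange handle, about 200 mm long, lying flat and roughly parallel to the strip, beyond the strip. Origin: under its middle.
Not all that is in view belongs to the job. What is shaped like the socket_m but pink or purple is not meant. What is shaped like the socket_s but blue is not meant.

How it is judged:
At the end, for the whole second after the job is handed in: Largest to smallest socket stand 70, 140, 210 and 280 mm from the red block's centre (within 12 mm), within 12 mm of the strip's centre line, underside within 4 mm of the strip's top, upright (hexagon up) within 0.1 rad, at rest (horizontal distance between socket_xl and red_end between 0.058 and 0.082 m and x of socket_xl in the frame of strip between -0.012 and 0.012 m and y of socket_xl in the frame of strip between -0.12 and 0.12 m and z of socket_xl in the frame of strip between 0.008 and 0.016 m and angle between each of socket_xl, socket_l, socket_m, socket_s's own z axis and vertical below 0.1 rad and linear speed of each of socket_xl, socket_l, socket_m, socket_s below 0.02 m/s and horizontal distance between socket_l and red_end between 0.128 and 0.152 m and x of socket_l in the frame of strip between -0.012 and 0.012 m and y of socket_l in the frame of strip between -0.12 and 0.12 m and z of socket_l in the frame of strip between 0.008 and 0.016 m and horizontal distance between socket_m and red_end between 0.198 and 0.222 m and x of socket_m in the frame of strip between -0.012 and 0.012 m and y of socket_m in the frame of strip between -0.12 and 0.12 m and z of socket_m in the frame of strip between 0.008 and 0.016 m and horizontal distance between socket_s and red_end between 0.268 and 0.292 m and x of socket_s in the frame of strip between -0.012 and 0.012 m and y of socket_s in the frame of strip between -0.12 and 0.12 m and z of socket_s in the frame of strip between 0.008 and 0.016 m); the robot touches nothing.
It fails at once if the oil bottle is moved more than 25 mm (distance of oil_can from where it was at the start of the episode above 0.025 m).
It fails at once if the mug is moved more than 25 mm (distance of mug from where it was at the start of the episode above 0.025 m).
It fails at once if the screwdriver is moved more than 25 mm (distance of screwdriver from where it was at the start of the episode above 0.025 m).
It also fails if it takes over 88 s, if anything falls off the work surface, if the arm or the gripper's body presses on something with over 40 N, if the wrist force passes 120 N, or if a joint passes its speed limit or range.

## Working session

There is one attempt and no reset: what is moved stays moved. The work goes in short steps, Python scripts to look and compute and a shell command to move; the robot and the scene stay as the last step left them, time stands still between calls to the robot, and variables do not carry over. Pictures are saved under pics/ and viewed, at most 14 in all, crops included, and the job is handed in when it is done.

```bash
mkdir -p pics; python3 - <<'E'
from workcell import *
import cv2,numpy as np
s=telemetry.observe();print({k:np.round(v,3) for k,v in s.items()})
for n in("top","side"):
    cv2.imwrite(f"pics/{n}0.png",cv2.cvtColor(grab_frame(n),cv2.COLOR_RGB2BGR))
    c=calibration(n);print(n,c["fovy"],c["cx"],c["cy"],c["dist"],np.round(c["pose"],3).tolist())
E
```

```text
{'clock': np.float64(0.0), 'qpos': array([ 1.248,  0.522, -0.036,  1.6  ,  0.021,  1.021, -0.113]), 'qd': array([-0.   ,  0.002,  0.001, -0.001, -0.001,  0.   ,  0.001]), 'joint_efforts': array([ 1.0000e-03, -9.2712e+01,  1.9800e+00, -3.6994e+01,  1.8000e-02,
        8.0000e-03, -0.0000e+00]), 'position': array([ 0.156, -0.605,  0.202]), 'tool_rot': array([-3.14 ,  0.   ,  0.253]), 'force': array([-0.325,  0.029, -0.63 ]), 'moment': array([-0.017,  0.018, -0.046]), 'finger_force': np.float64(0.0), 'grip_width': np.float64(0.085)}
top 49.1315684893296 253.69732517791982 188.35223339962806 [-0.02366675  0.          0.          0.          0.        ] [[-0.008, -0.996, 0.09, 0.466], [-1.0, 0.01, 0.026, -0.024], [-0.026, -0.09, -0.996, 1.253], [0.0, 0.0, 0.0, 1.0]]
side 48.52576247490849 248.98165684868633 188.27074167123743 [0.03854858 0.         0.         0.         0.        ] [[-0.768, -0.381, 0.514, -0.035], [-0.64, 0.468, -0.609, 0.747], [-0.008, -0.797, -0.604, 0.779], [0.0, 0.0, 0.0, 1.0]]
```

View pics/top0.png

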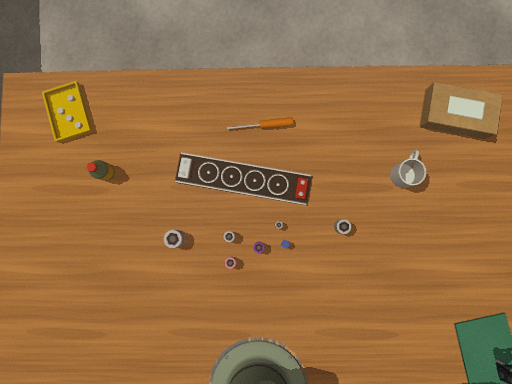

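View pics/side0.png

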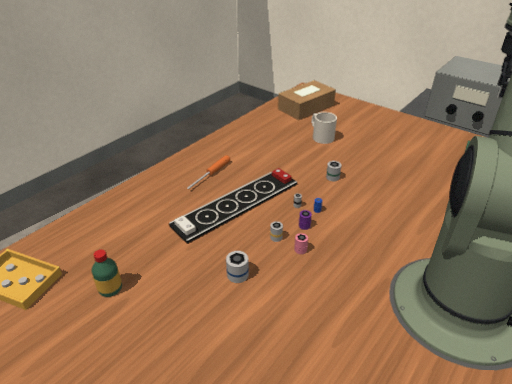

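Top view: the strip runs from white block (185,168) to red block (302,187), with rings at (208,173), (231,176), (255,181) and (278,184).
Candidates:
- Large ones: (174,239) and (344,227).
- M-shaped: (230,237) grey, (259,247) purple, (231,262) pink.
- S-shaped: (279,225) grey, (286,244) blue.

The grey ones fit the description. I'll confirm this in an enlarged crop.

```bash
cat > h.py <<'E'
from workcell import *
import cv2,numpy as np
def ray(n,uv,z,c=None):
    c=c or calibration(n); f=192/np.tan(np.radians(c["fovy"]/2))
    K=np.array([[f,0,c["cx"]],[0,f,c["cy"]],[0,0,1]])
    p=cv2.undistortPoints(np.array(uv,float).reshape(-1,1,2),K,np.array(c["dist"])).reshape(-1,2)
    P=np.array(c["pose"]); d=np.c_[p,np.ones(len(p))]@P[:3,:3].T
    return P[:3,3]+d*((z-P[2,3])/d[:,2])[:,None]
H=dict(socket_xl=.056,socket_l=.05,socket_m=.044,socket_s=.038)
E
python3 - <<'E'
from h import *
a=[]
im=grab_frame("top")
cv2.imwrite("pics/crop.png",cv2.cvtColor(cv2.resize(im[145:275,160:360],None,fx=4,fy=4,interpolation=cv2.INTER_CUBIC),cv2.COLOR_RGB2BGR))
grab_frame("side")
for n in ["strip","red_end","white_end","oil_can","mug","screwdriver",*H]:
  for cam in("top","side"):
    for r in landmark_of(n,cam)[:4]:
        if r["score"]>.3: print(n,cam,np.round(r["xy"],1),round(r["score"],2),np.round(ray(cam,r["xy"],.012 if "end" in n else 0)[0,:2],4))
E
```

```text
strip top [242.3 177.6] 0.93 [0.6114 0.0423]
strip top [259.7 123.1] 0.55 [ 0.7775 -0.0114]
strip side [234.9 206.1] 0.87 [0.6055 0.0513]
strip side [330.8 177.6] 0.45 [ 0.4657 -0.2429]
red_end top [299.  187.3] 0.77 [ 0.5793 -0.1262]
red_end side [279.9 178. ] 0.74 [ 0.5779 -0.1276]
white_end top [276.1 225.8] 0.55 [ 0.4663 -0.057 ]
white_end top [186.6 164.9] 0.49 [0.6501 0.2086]
white_end side [184.5 225.6] 0.59 [0.6462 0.2087]
oil_can top [103.2 171.9] 0.74 [0.6335 0.4663]
oil_can top [402.5 175.4] 0.31 [ 0.613  -0.4362]
oil_can side [109.2 288.1] 0.81 [0.6345 0.458 ]
mug top [400.1 176.3] 0.87 [ 0.6104 -0.429 ]
mug side [323.5 138.9] 0.73 [ 0.6089 -0.4304]
screwdriver top [258.6 123.7] 0.62 [ 0.7757 -0.0081]
screwdriver top [104.  172.9] 0.46 [0.6304 0.4637]
screwdriver side [208.  173.3] 0.76 [ 0.7799 -0.0177]
socket_xl top [177.4 237.2] 0.88 [0.4346 0.237 ]
socket_xl side [236.6 276.4] 0.7 [0.4293 0.2457]
socket_xl side [235.2 204.9] 0.59 [0.6084 0.0466]
socket_l top [257.8 247.5] 0.56 [ 0.4028 -0.0025]
socket_l top [228.2 232.3] 0.52 [0.4482 0.0851]
socket_l top [276.9 225.8]
[... 366 characters left out ...]
851]
socket_m top [276.9 225.8] 0.5 [ 0.4663 -0.0597]
socket_m top [284.2 243.3] 0.49 [ 0.4146 -0.0807]
socket_m side [294.1 206.2] 0.68 [ 0.4738 -0.0557]
socket_m side [298.1 250.9] 0.68 [0.3641 0.0837]
socket_m side [304.3 222.9] 0.67 [ 0.4112 -0.0145]
socket_m side [273.5 237.7] 0.66 [0.4411 0.0849]
socket_s top [257.8 247.5] 0.56 [ 0.4028 -0.0025]
socket_s top [228.2 232.3] 0.52 [0.4482 0.0851]
socket_s top [276.9 225.8] 0.5 [ 0.4663 -0.0597]
socket_s top [284.2 243.3] 0.49 [ 0.4146 -0.0807]
socket_s side [294.1 206.2] 0.68 [ 0.4738 -0.0557]
socket_s side [298.1 250.9] 0.68 [0.3641 0.0837]
socket_s side [304.3 222.9] 0.67 [ 0.4112 -0.0145]
socket_s side [273.5 237.7] 0.66 [0.4411 0.0849]
```

View pics/crop.png

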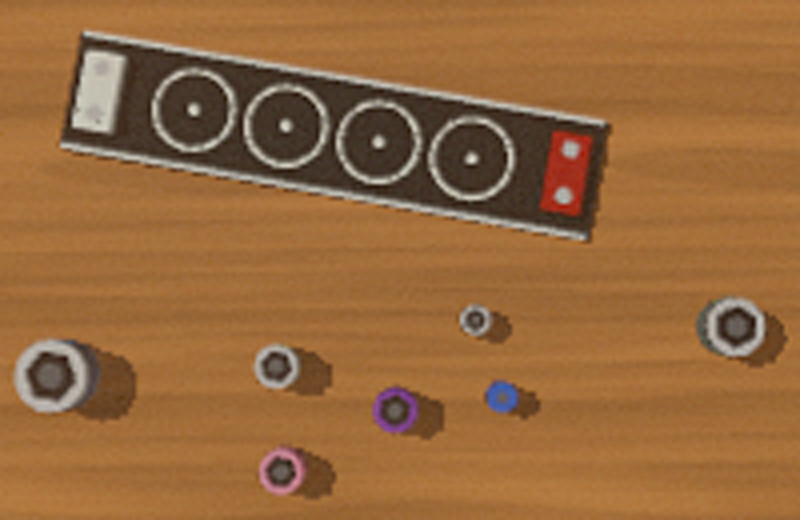

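The crop shows steel tops in grey for xl (53,375), m (276,366), s (475,320) and l (736,327). The purple, pink and blue ones are the look-alikes. The ring dots are at (194,109), (286,126), (378,142) and (472,158) in the crop.

```bash
python3 - <<'E'
from h import *
f=lambda p:(np.array(p)+.5)/4-.5+[160,145]
d=ray("top",[f(p) for p in[(472,158),(378,142),(286,126),(194,109)]],.012)
print("dots red->white",np.round(d,4)[:,:2],np.linalg.norm(np.diff(d,axis=0),axis=1), np.arctan2(*(d[3]-d[0])[[1,0]]))
for n,p in dict(socket_xl=(53,375),socket_l=(736,327),socket_m=(276,366),socket_s=(475,320)).items():
    print(n,np.round(ray("top",[f(p)],H[n]),4))
for n,p in dict(pink=(283,470),purple=(395,409)).items():
    print(n,np.round(ray("top",[f(p)],.044),4))
print("blue",np.round(ray("top",[f((502,397))],.038),4))
c=calibration("wrist");s=telemetry.observe()
from scipy.spatial.transform import Rotation as R
T=np.eye(4);T[:3,:3]=R.from_euler("xyz",s["tool_rot"]).as_matrix();T[:3,3]=s["position"]
print(np.round(np.linalg.inv(T)@c["pose"],3),c["fovy"])
E
```

```text
dots red->white [[ 0.5894 -0.0631]
 [ 0.6021  0.0065]
 [ 0.6148  0.075 ]
 [ 0.6283  0.1438]] [0.07075273 0.06961634 0.07011555] 1.3849652052970078
socket_xl [[0.4328 0.2383 0.056 ]]
socket_l [[ 0.4631 -0.2477  0.05  ]]
socket_m [[0.4379 0.0801 0.044 ]]
socket_s [[ 0.4696 -0.0629  0.038 ]]
pink [[0.3641 0.0753 0.044 ]]
purple [[ 0.4068 -0.0049  0.044 ]]
blue [[ 0.4145 -0.0816  0.038 ]]
[[-0.001 -0.965 -0.262  0.067]
 [ 1.    -0.002  0.002  0.001]
 [-0.003 -0.262  0.965 -0.172]
 [ 0.     0.     0.     1.   ]] 61.8148581947914
```

```bash
cat >> h.py <<'E'
from scipy.spatial.transform import Rotation as R
YAW=1.385
def plan(*pts):
    s=telemetry.observe(); p=np.array(s["position"]); r=R.from_euler("xyz",s["tool_rot"])
    print("t",round(s["clock"],2),"pos",np.round(p,4),"w",round(s["grip_width"],4),"F",np.round(s["force"],1),
      "turn",np.round((r.inv()*R.from_euler("xyz",[np.pi,0,YAW])).as_rotvec(),3))
    r=R.from_euler("xyz",[np.pi,0,YAW])   # tool shifts once at YAW
    for q in pts:
        print("  shift",np.round(r.inv().apply(np.array(q)-p),4)); p=np.array(q)
E
python3 -m inch '[[0,0,0,0,0,-0.14,0],[0,0,0,0,0,-0.14,0],[0,0,0,0,0,-0.14,0],[0,0,0,0,0,-0.14,0]]'
python3 -m inch '[[0,0,0,0,0,-0.14,0],[0,0,0,0,0,-0.14,0],[0,0,0,0,0,-0.14,0],[0,0,0,0,0,-0.14,0],[0,0,0,0,0,0,0]]'
python3 -c "
from h import *
plan((.4631,-.2477,.2),(.4631,-.2477,.01))"
```

```text
clock: 1.6
position: [0.1563, -0.6051, 0.2025]
tool_rot: [3.142, 0.0, 0.819]
force: [-0.6, -0.4, -0.8]
grip_width: 0.0851
finger_force: 0.0
clock: 2.1
position: [0.1561, -0.6052, 0.2024]
tool_rot: [3.141, -0.0, 1.375]
force: [0.3, -0.7, 0.6]
grip_width: 0.0854
finger_force: 0.0
t 2.1 pos [ 0.1561 -0.6052  0.2024] w 0.0854 F [ 0.3 -0.7  0.6] turn [ 0.   -0.   -0.01]
  shift [0.408  0.2357 0.0024]
  shift [ 0.   -0.    0.19]
```

```bash

python3 -m inch '[[0.034,0.0196,0,0,0,-0.01,0],[0.034,0.0196,0,0,0,0,0],[0.034,0.0196,0,0,0,0,0],[0.034,0.0196,0,0,0,0,0]]' | head -2
python3 -m inch '[[0.034,0.0196,0,0,0,0,0],[0.034,0.0196,0,0,0,0,0],[0.034,0.0196,0,0,0,0,0],[0.034,0.0196,0,0,0,0,0]]' | head -2
python3 -m inch '[[0.034,0.0196,0,0,0,0,0],[0.034,0.0196,0,0,0,0,0],[0.034,0.0196,0,0,0,0,0],[0.034,0.0196,0,0,0,0,0],[0,0,0,0,0,0,0]]' | head -2
python3 -c "
from h import *
plan((.4631,-.2477,.2),(.4631,-.2477,.01))
c=calibration('wrist');im=grab_frame('wrist')
cv2.imwrite('pics/w1.png',cv2.cvtColor(im,cv2.COLOR_RGB2BGR))
P=np.array(c['pose']);f=192/np.tan(np.radians(c['fovy']/2))
K=np.array([[f,0,c['cx']],[0,f,c['cy']],[0,0,1]]);I=np.linalg.inv(P)
print(cv2.projectPoints(np.array([[.4631,-.2477,.05]]),cv2.Rodrigues(I[:3,:3])[0],I[:3,3],K,np.array(c['dist']))[0])
"
```

```text
clock: 2.5
position: [0.2598, -0.4852, 0.2026]
clock: 2.9
position: [0.3624, -0.3662, 0.2027]
clock: 3.4
position: [0.4672, -0.244, 0.2028]
t 3.4 pos [ 0.4672 -0.244   0.2028] w 0.0854 F [-0.9 -0.4  0.2] turn [ 0.002 -0.002 -0.001]
  shift [-0.0044 -0.0033  0.0028]
  shift [ 0.   -0.    0.19]
[[[250.91748494 176.7684675 ]]]
```

View pics/w1.png

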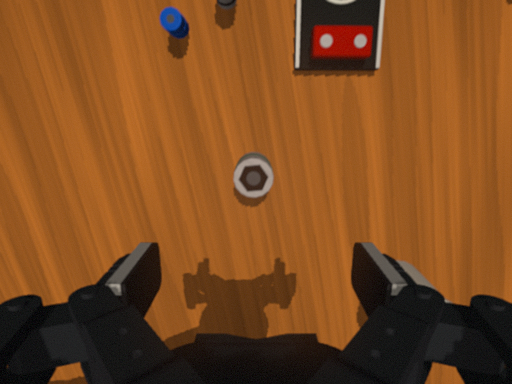

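The hexagon is at (254,178) and my prediction was (251,177), so the two agree within about 1 mm. Descending and gripping.

```bash

python3 -m inch '[[-0.0044,-0.0033,0.04,0,0,0,0],[0,0,0.04,0,0,0,0],[0,0,0.04,0,0,0,0],[0,0,0.04,0,0,0,0],[0,0,0.033,0,0,0,0]]' 50| head -2
python3 -m inch '[[0,0,0,0,0,0,0],[0,0,0,0,0,0,1],[0,0,0,0,0,0,1],[0,0,0,0,0,0,1],[0,0,0,0,0,0,1]]'
python3 -m inch '[[0,0,0,0,0,0,1],[0,0,0,0,0,0,1],[0,0,0,0,0,0,1]]'
python3 -c "
from h import *
plan((.4631,-.2477,.14),(.6021,.0065,.14),(.6021,.0065,.0235))"
```

```text
clock: 3.95
position: [0.4587, -0.2531, 0.0076]
clock: 4.45
position: [0.461, -0.2531, 0.0113]
tool_rot: [3.138, 0.001, 1.382]
force: [-0.4, -0.4, 14.9]
grip_width: 0.0382
finger_force: 48.3
clock: 4.75
position: [0.4611, -0.2531, 0.0113]
tool_rot: [3.138, 0.001, 1.382]
force: [-0.4, -0.9, 13.9]
grip_width: 0.0384
finger_force: 48.4
t 4.75 pos [ 0.4611 -0.2531  0.0113] w 0.0384 F [-0.4 -0.9 13.9] turn [ 0.003  0.001 -0.003]
  shift [ 0.0057  0.001  -0.1287]
  shift [0.2755 0.0896 0.    ]
  shift [ 0.     -0.      0.1165]
```

```bash
python3 -c "
from h import *
im=grab_frame('wrist')
cv2.imwrite('pics/w2.png',cv2.cvtColor(im,cv2.COLOR_RGB2BGR));print(telemetry.observe())
"
```

```text
{'clock': 4.8, 'qpos': array([ 0.62897902,  0.67263064, -0.32627353,  1.98217594,  0.39671788,
        0.54494217, -0.1618905 ]), 'qd': array([-0.00110437, -0.00138228,  0.00031871,  0.00041824, -0.00069594,
        0.00030748, -0.00045065]), 'joint_efforts': array([-3.16308858e-01, -8.22771406e+01, -4.27477375e+00, -1.82489204e+01,
       -2.86000752e-02, -3.33725251e-01, -6.29074100e-03]), 'position': array([ 0.46101498, -0.25309934,  0.01132182]), 'tool_rot': array([3.13858730e+00, 1.17338144e-03, 1.38201760e+00]), 'force': array([-0.35207179,  0.09573422, 15.04949247]), 'moment': array([-0.05116277,  0.26088314,  0.00945585]), 'finger_force': 48.38292896747589, 'grip_width': 0.03809027247376426}
```

View pics/w2.png

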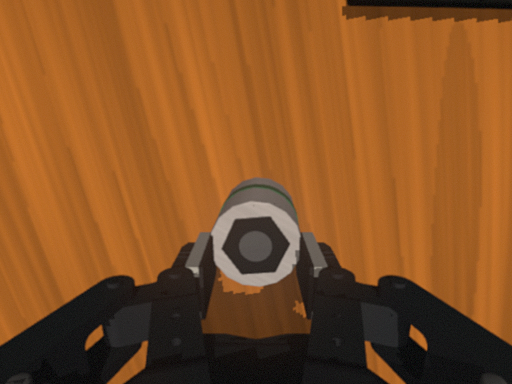

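```bash
python3 -c "
from h import *
print(ray('wrist',[[255.5,244.5]],.05))
plan()"
python3 -m inch '[[0,0,-0.01,0,0,0,1],[0,0,-0.03,0,0,0,1],[0,0,-0.04,0,0,0,1],[0,0,-0.04,0,0,0,1],[0,0,0,0,0,0,1]]'
python3 -c "
from h import *
plan()
im=grab_frame('wrist')
cv2.imwrite('pics/w3.png',cv2.cvtColor(im,cv2.COLOR_RGB2BGR))"
```

```text
[[ 0.46315811 -0.24740828  0.05      ]]
t 4.8 pos [ 0.461  -0.2531  0.0113] w 0.0381 F [-0.4  0.1 15. ] turn [ 0.003  0.001 -0.003]
clock: 5.3
position: [0.462, -0.2533, 0.1349]
tool_rot: [3.134, 0.002, 1.382]
force: [1.0, -0.3, -3.7]
grip_width: 0.0384
finger_force: 51.3
t 5.3 pos [ 0.462  -0.2533  0.1349] w 0.0384 F [ 1.  -0.3 -3.7] turn [ 0.007  0.002 -0.003]
```

View pics/w3.png

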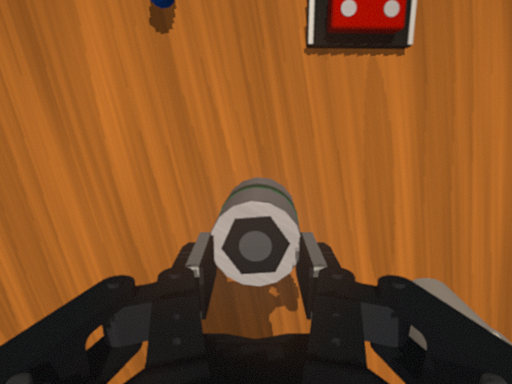

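```bash

python3 -m inch '[[0.0393,0.0126,0,-0.005,0,0,1],[0.0393,0.0126,0,0,0,0,1],[0.0393,0.0126,0,0,0,0,1],[0.0393,0.0126,0,0,0,0,1]]' | head -2
python3 -m inch '[[0.0393,0.0126,0,0,0,0,1],[0.0393,0.0126,0,0,0,0,1],[0.0393,0.0126,0,0,0,0,1],[0,0,0,0,0,0,1],[0,0,0,0,0,0,1]]' | head -2
python3 -m inch '[[0,0,0,0,0,0,1]]' | head -2
python3 -c "
from h import *
plan((.5999,.0008,.06),(.5999,.0008,.0245))"
```

```text
clock: 5.75
position: [0.5386, -0.1058, 0.129]
clock: 6.25
position: [0.5973, 0.0025, 0.1288]
clock: 6.35
position: [0.5972, 0.0005, 0.1292]
t 6.35 pos [5.972e-01 5.000e-04 1.292e-01] w 0.0385 F [-0.1 -0.9 -3.4] turn [ 0.004  0.001 -0.003]
  shift [0.0008 0.0026 0.0692]
  shift [ 0.     -0.      0.0355]
```

```bash

python3 -m inch '[[0.0008,0.0026,0.035,0,0,0,1],[0,0,0.034,0,0,0,1],[0,0,0.015,0,0,0,1],[0,0,0.012,0,0,0,1],[0,0,0,0,0,0,1]]' | head -4
python3 -m inch '[[0,0,0,0,0,0,1],[0,0,0,0,0,0,1]]' | head -4
python3 -c "
from h import *
plan((.5999,.0008,.0235))"
```

```text
clock: 6.85
position: [0.6006, 0.0012, 0.0332]
tool_rot: [3.138, 0.0, 1.382]
force: [-1.0, 0.2, -2.8]
clock: 7.05
position: [0.6019, 0.0017, 0.0352]
tool_rot: [3.135, -0.0, 1.383]
force: [1.0, 0.1, -2.8]
t 7.05 pos [0.6019 0.0017 0.0352] w 0.0383 F [ 1.   0.1 -2.8] turn [ 0.007 -0.    -0.002]
  shift [-0.0012 -0.0018  0.0117]
```

```bash

python3 -m inch '[[-0.001,-0.0015,0.005,-0.005,0,0,1],[0,0,0.004,0,0,0,1],[0,0,0.0025,0,0,0,1],[0,0,0,0,0,0,1],[0,0,0,0,0,0,1]]' | head -4

```

```text
clock: 7.55
position: [0.5999, 0.001, 0.0234]
tool_rot: [3.131, 0.0, 1.383]
force: [-4.7, -0.6, 16.8]
```

```bash

python3 -m inch '[[0,0,0,0,0,0,0],[0,0,0,0,0,0,0],[0,0,0,0,0,0,0],[0,0,0,0,0,0,0],[0,0,0,0,0,0,0]]' | head -5
python3 -m inch '[[0,0,-0.02,0.005,0,0,0],[0,0,-0.04,0.005,0,0,0],[0,0,-0.04,0,0,0,0],[0,0,-0.04,0,0,0,0],[0,0,0,0,0,0,0]]' | head -5
python3 -c "
from h import *
plan((.4328,.2383,.17))
cv2.imwrite('pics/w4.png',cv2.cvtColor(grab_frame('wrist'),cv2.COLOR_RGB2BGR))"
```

```text
clock: 8.05
position: [0.5995, 0.001, 0.0223]
tool_rot: [3.132, -0.0, 1.383]
force: [0.6, -0.3, -0.3]
grip_width: 0.0856
clock: 8.55
position: [0.6015, 0.0014, 0.1675]
tool_rot: [3.135, -0.002, 1.382]
force: [0.1, -0.4, -0.3]
grip_width: 0.0851
t 8.55 pos [0.6015 0.0014 0.1675] w 0.0851 F [ 0.1 -0.4 -0.3] turn [ 0.007 -0.002 -0.003]
  shift [ 0.2017 -0.2096 -0.0025]
```

View pics/w4.png

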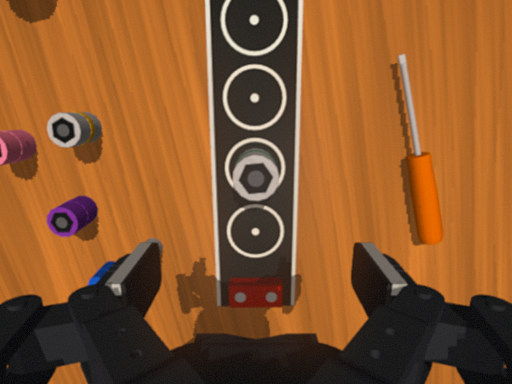

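L stands on the second ring from red, with its top at (256,178). The other dots are at (254,98), (255,20) and (255,231), and the m socket's yellow band is visible. Next is XL.

```bash

python3 -c "
from h import *
print(np.round(ray('wrist',[[255.5,231.5],[254.5,98],[254.5,19.5]],.012),4),ray('wrist',[[256,178]],.062))"
python3 -m inch '[[0.0252,-0.0262,0,0.005,0,0,0],[0.0252,-0.0262,0,0,0,0,0],[0.0252,-0.0262,0,0,0,0,0],[0.0252,-0.0262,0,0,0,0,0],[0.0252,-0.0262,0,0,0,0,0]]' | head -2
python3 -m inch '[[0.0252,-0.0262,0,0,0,0,0],[0.0252,-0.0262,0,0,0,0,0],[0.0252,-0.0262,0,0,0,0,0],[0,0,0,0,0,0,0],[0,0,0,0,0,0,0]]' | head -2
python3 -m inch '[[0,0,0,0,0,0,0],[0,0,0,0,0,0,0]]' | head -2
python3 -c "
from h import *
plan((.4328,.2383,.06),(.4328,.2383,.012))
c=calibration('wrist');im=grab_frame('wrist')
cv2.imwrite('pics/w5.png',cv2.cvtColor(im,cv2.COLOR_RGB2BGR))"
```

```text
[[ 0.5899 -0.0635  0.012 ]
 [ 0.6152  0.0734  0.012 ]
 [ 0.6284  0.1421  0.012 ]] [[0.60340233 0.00573956 0.062     ]]
clock: 9.1
position: [0.4926, 0.1502, 0.1621]
clock: 9.6
position: [0.4304, 0.2384, 0.1627]
clock: 9.8
position: [0.4314, 0.2373, 0.163]
t 9.8 pos [0.4314 0.2373 0.163 ] w 0.0855 F [-0.  -0.  -0.4] turn [-0.005  0.    -0.004]
  shift [0.0012 0.0012 0.103 ]
  shift [ 0.    -0.     0.048]
```

View pics/w5.png

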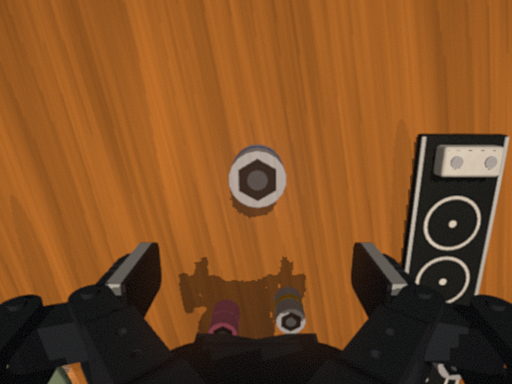

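XL's top is at (257,179) with the hexagon up. I'll measure it, descend and grip.

```bash

python3 -c "
from h import *
print(ray('wrist',[[257.5,179]],.056))"
python3 -m inch '[[0.001,0.001,0.04,0,0,0,0],[0,0,0.04,0,0,0,0],[0,0,0.04,0,0,0,0],[0,0,0.031,0,0,0,0],[0,0,0,0,0,0,0]]' 60 | head -2
python3 -m inch '[[0,0,0,0,0,0,0],[0,0,0,0,0,0,0]]' | head -4
python3 -c "
from h import *
plan((.4328,.2383,.012))"
```

```text
[[0.43432562 0.24011373 0.056     ]]
clock: 10.35
position: [0.4296, 0.2378, 0.0093]
clock: 10.55
position: [0.4323, 0.2396, 0.0139]
tool_rot: [-3.138, -0.001, 1.382]
force: [-0.2, -0.1, 0.5]
t 10.55 pos [0.4323 0.2396 0.0139] w 0.0855 F [-0.2 -0.1  0.5] turn [-0.003 -0.001 -0.003]
  shift [-0.0011  0.0007  0.0019]
```

Well centred; gripping.

```bash

python3 -m inch '[[0,0,0,0,0,0,1],[0,0,0,0,0,0,1],[0,0,0,0,0,0,1],[0,0,0,0,0,0,1],[0,0,0,0,0,0,1]]' 60 | tail -4
python3 -m inch '[[0,0,0,0,0,0,1],[0,0,0,0,0,0,1]]'
python3 -c "
from h import *
im=grab_frame('wrist')
cv2.imwrite('pics/w6.png',cv2.cvtColor(im,cv2.COLOR_RGB2BGR)[100:320,150:370])"
python3 -m inch '[[0,0,-0.01,0,0,0,1],[0,0,-0.03,0,0,0,1],[0,0,-0.04,0,0,0,1],[0,0,-0.04,0,0,0,1],[0,0,0,0,0,0,1]]'
python3 -m inch '[[0,0,0,0,0,0,1]]' | head -2
python3 -c "
from h import *
plan((.5894,-.0631,.13))"
```

```text
tool_rot: [-3.138, -0.001, 1.382]
force: [-2.1, -2.7, 19.5]
grip_width: 0.0485
finger_force: 58.3
clock: 11.25
position: [0.4321, 0.2393, 0.0135]
tool_rot: [-3.138, -0.001, 1.382]
force: [-2.1, -2.7, 19.9]
grip_width: 0.0483
finger_force: 58.3
clock: 11.8
position: [0.4338, 0.2403, 0.137]
tool_rot: [3.141, -0.004, 1.383]
force: [-0.1, 0.1, -4.6]
grip_width: 0.0481
finger_force: 64.0
clock: 11.9
position: [0.4322, 0.2389, 0.133]
t 11.9 pos [0.4322 0.2389 0.133 ] w 0.0483 F [-0.5 -0.1 -4. ] turn [-0.004 -0.001 -0.003]
  shift [-0.2678  0.2103  0.003 ]
```

View pics/w6.png

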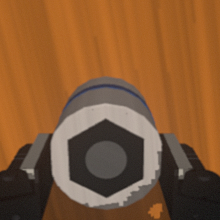

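XL is held by its blue-band side, centred at about (255,257). Carrying it to the ring next to red.

```bash

python3 -m inch '[[-0.0268,0.0209,0,0,0,0,1],[-0.0268,0.0209,0,0,0,0,1],[-0.0268,0.0209,0,0,0,0,1],[-0.0268,0.0209,0,0,0,0,1],[-0.0268,0.0209,0,0,0,0,1]]' | head -2
python3 -m inch '[[-0.0268,0.0209,0,0,0,0,1],[-0.0268,0.0209,0,0,0,0,1],[-0.0268,0.0209,0,0,0,0,1],[-0.0268,0.0209,0,0,0,0,1],[-0.0268,0.0209,0,0,0,0,1]]' | head -2
python3 -m inch '[[0,0,0,0,0,0,1],[0,0,0,0,0,0,1],[0,0,0,0,0,0,1],[0,0,0,0,0,0,1]]' | head -2
python3 -c "
from h import *
plan((.588,-.0631,.06),(.588,-.0631,.0255))"
```

```text
clock: 12.4
position: [0.509, 0.0865, 0.1304]
clock: 12.9
position: [0.5866, -0.0645, 0.1296]
clock: 13.3
position: [0.5867, -0.0622, 0.1309]
t 13.3 pos [ 0.5867 -0.0622  0.1309] w 0.0481 F [-0.5  1.  -4.9] turn [-0.006 -0.    -0.001]
  shift [-0.0006  0.0015  0.0709]
  shift [ 0.     -0.      0.0345]
```

```bash

python3 -m inch '[[-0.0006,0.0015,0.035,0,0,0,1],[0,0,0.035,0,0,0,1],[0,0,0.02,0,0,0,1],[0,0,0.005,0,0,0,1],[0,0,0,0,0,0,1]]' | head -2
python3 -m inch '[[0,0,0,0,0,0,1],[0,0,0,0,0,0,1],[0,0,0,0,0,0,1]]' | head -2
python3 -c "
from h import *
plan((.588,-.0631,.0255))"
```

```text
clock: 13.8
position: [0.5878, -0.0634, 0.0362]
clock: 14.1
position: [0.5885, -0.0641, 0.0372]
t 14.1 pos [ 0.5885 -0.0641  0.0372] w 0.0481 F [-0.  -0.7 -3. ] turn [-0.004 -0.    -0.002]
  shift [ 0.0009 -0.0007  0.0117]
```

```bash

python3 -m inch '[[0,0,0.006,-0.004,0,0,1],[0,0,0.003,0,0,0,1],[0,0,0.0025,0,0,0,1],[0,0,0,0,0,0,1],[0,0,0,0,0,0,1]]' | head -4
python3 -m inch '[[0,0,0,0,0,0,0],[0,0,0,0,0,0,0],[0,0,0,0,0,0,0],[0,0,0,0,0,0,0],[0,0,0,0,0,0,0]]' | head -5
python3 -m inch '[[0,0,-0.02,0,0,0,0],[0,0,-0.04,0,0,0,0],[0,0,-0.04,0,0,0,0],[0,0,-0.04,0,0,0,0],[0,0,0,0,0,0,0.4]]' | head -5
python3 -m inch '[[0,0,0,0,0,0,0.4],[0,0,0,0,0,0,0.4]]' | head -5
python3 -c "
from h import *
plan((.4379,.0801,.16))"
```

```text
clock: 14.6
position: [0.588, -0.0641, 0.0256]
tool_rot: [-3.141, 0.001, 1.383]
force: [-5.5, -0.0, 18.9]
clock: 15.1
position: [0.588, -0.064, 0.0246]
tool_rot: [-3.14, -0.0, 1.383]
force: [0.3, -0.0, -0.4]
grip_width: 0.0853
clock: 15.6
position: [0.5906, -0.064, 0.1699]
tool_rot: [3.135, -0.001, 1.382]
force: [1.0, 0.8, -0.9]
grip_width: 0.0733
clock: 15.8
position: [0.5876, -0.0641, 0.1639]
tool_rot: [-3.139, 0.0, 1.383]
force: [0.2, -0.3, -0.0]
grip_width: 0.0511
t 15.8 pos [ 0.5876 -0.0641  0.1639] w 0.0511 F [ 0.2 -0.3 -0. ] turn [-0.002  0.    -0.002]
  shift [ 0.114  -0.1738  0.0039]
```

```bash

python3 -m inch '[[0.0163,-0.0248,0,0,0,0,0.4],[0.0163,-0.0248,0,0,0,0,0.4],[0.0163,-0.0248,0,0,0,0,0.4],[0.0163,-0.0248,0,0,0,0,0.4],[0.0163,-0.0248,0,0,0,0,0.4]]' | head -2
python3 -m inch '[[0.0163,-0.0248,0,0,0,0,0.4],[0.0163,-0.0248,0,0,0,0,0.4],[0,0,0,0,0,0,0.4],[0,0,0,0,0,0,0.4],[0,0,0,0,0,0,0.4]]' | head -2
python3 -c "
from h import *
plan((.4379,.0801,.06),(.4379,.0801,.01))
im=grab_frame('wrist')
cv2.imwrite('pics/w7.png',cv2.cvtColor(im,cv2.COLOR_RGB2BGR))
cv2.imwrite('pics/top2.png',cv2.cvtColor(cv2.resize(grab_frame('top')[145:275,160:360],None,fx=4,fy=4,interpolation=cv2.INTER_CUBIC),cv2.COLOR_RGB2BGR))"
```

```text
clock: 16.3
position: [0.48, 0.0399, 0.1638]
clock: 16.8
position: [0.4391, 0.08, 0.1645]
t 16.8 pos [0.4391 0.08   0.1645] w 0.0509 F [ 0.1 -0.4 -0.7] turn [-0.002  0.    -0.003]
  shift [-1.000e-04 -1.200e-03  1.045e-01]
  shift [ 0.   -0.    0.05]
```

View pics/w7.png

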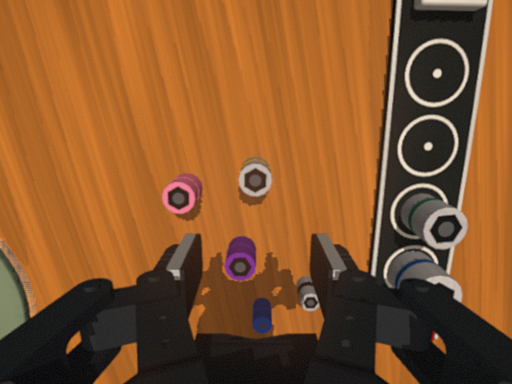

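View pics/top2.png

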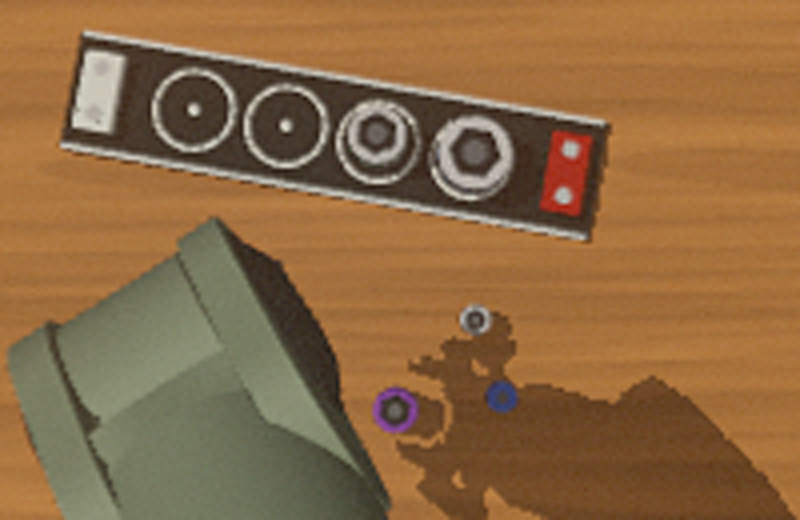

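XL (476,151) and L (377,134) sit on their rings in the top crop. In the wrist view M, with its yellow band, is at (255,180), and pink (180,197) is outside the narrowed fingers. Descending.

```bash

python3 -c "
from h import *
print(ray('wrist',[[255.5,180]],.044))"
python3 -m inch '[[0,-0.0012,0.04,0,0,0,0.4],[0,0,0.04,0,0,0,0.4],[0,0,0.04,0,0,0,0.4],[0,0,0.034,0,0,0,0.4],[0,0,0,0,0,0,0.4]]' 45 | head -2
python3 -m inch '[[0,0,0,0,0,0,0.4],[0,0,0,0,0,0,0.4]]' | head -4
python3 -m inch '[[0,0,0,0,0,0,1],[0,0,0,0,0,0,1],[0,0,0,0,0,0,1],[0,0,0,0,0,0,1],[0,0,0,0,0,0,1]]' 45
python3 -c "
from h import *
plan((.6150,.0742,.13))"
```

```text
[[0.44003668 0.07902395 0.044     ]]
clock: 17.4
position: [0.4355, 0.0802, 0.0077]
clock: 17.6
position: [0.4386, 0.0809, 0.0124]
tool_rot: [3.141, -0.001, 1.382]
force: [0.5, -0.6, 0.7]
clock: 18.1
position: [0.4385, 0.0808, 0.0123]
tool_rot: [3.14, -0.001, 1.382]
force: [-3.1, -0.5, 17.4]
grip_width: 0.027
finger_force: 43.1
t 18.1 pos [0.4385 0.0808 0.0123] w 0.027 F [-3.1 -0.5 17.4] turn [ 0.001 -0.001 -0.003]
  shift [ 0.0262  0.1747 -0.1177]
```

```bash

python3 -m inch '[[0,0,-0.01,0,0,0,1],[0,0,-0.03,0,0,0,1],[0,0,-0.04,0,0,0,1],[0,0,-0.04,0,0,0,1],[0,0,0,0,0,0,1]]' | tail -4
python3 -m inch '[[0.0046,0.0291,0,0,0,0,1],[0.0046,0.0291,0,0,0,0,1],[0.0046,0.0291,0,0,0,0,1],[0.0046,0.0291,0,0,0,0,1],[0.0046,0.0291,0,0,0,0,1]]' | head -2
python3 -m inch '[[0.0046,0.0291,0,0,0,0,1],[0,0,0,0,0,0,1],[0,0,0,0,0,0,1],[0,0,0,0,0,0,1],[0,0,0,0,0,0,1]]'
python3 -c "
from h import *
plan((.6150,.0755,.06),(.6150,.0755,.0243))"
```

```text
tool_rot: [3.136, -0.002, 1.382]
force: [0.4, 0.0, -2.2]
grip_width: 0.0271
finger_force: 44.6
clock: 19.1
position: [0.5858, 0.0758, 0.131]
clock: 19.6
position: [0.6138, 0.0752, 0.131]
tool_rot: [-3.141, 0.0, 1.383]
force: [-0.0, 0.0, -1.8]
grip_width: 0.0267
finger_force: 44.7
t 19.6 pos [0.6138 0.0752 0.131 ] w 0.0267 F [-0.   0.  -1.8] turn [-0.001  0.    -0.002]
  shift [0.0005 0.0011 0.071 ]
  shift [ 0.     -0.      0.0357]
```

```bash

python3 -m inch '[[0.0005,0.0011,0.035,0,0,0,1],[0,0,0.035,0,0,0,1],[0,0,0.02,0,0,0,1],[0,0,0.005,0,0,0,1],[0,0,0,0,0,0,1]]' | head -2
python3 -m inch '[[0,0,0,0,0,0,1],[0,0,0,0,0,0,1],[0,0,0,0,0,0,1]]' | head -2
python3 -c "
from h import *
plan((.6150,.0755,.0243))"
```

```text
clock: 20.1
position: [0.6152, 0.0757, 0.0359]
clock: 20.4
position: [0.616, 0.0755, 0.0367]
t 20.4 pos [0.616  0.0755 0.0367] w 0.0267 F [-0.  -1.3 -1.8] turn [ 0.    -0.    -0.002]
  shift [-0.0002 -0.001   0.0124]
```

```bash

python3 -m inch '[[0,-0.001,0.006,0,0,0,1],[0,0,0.004,0,0,0,1],[0,0,0.0025,0,0,0,1],[0,0,0,0,0,0,1],[0,0,0,0,0,0,1]]' | head -4
python3 -m inch '[[0,0,0,0,0,0,0],[0,0,0,0,0,0,0],[0,0,0,0,0,0,0],[0,0,0,0,0,0,0],[0,0,0,0,0,0,0]]' | head -5
python3 -m inch '[[0,0,-0.02,0,0,0,0],[0,0,-0.04,0,0,0,0],[0,0,-0.04,0,0,0,0],[0,0,-0.04,0,0,0,0],[0,0,0,0,0,0,0.55]]' | head -5
python3 -m inch '[[0,0,0,0,0,0,0.55],[0,0,0,0,0,0,0.55],[0,0,0,0,0,0,0.55]]' | head -5
python3 -c "
from h import *
plan((.4696,-.0629,.16))"
```

```text
clock: 20.9
position: [0.6146, 0.0759, 0.0244]
tool_rot: [-3.141, 0.0, 1.383]
force: [-8.9, -1.9, 25.2]
clock: 21.4
position: [0.6144, 0.0757, 0.0231]
tool_rot: [-3.14, 0.0, 1.383]
force: [0.5, 0.1, 0.3]
grip_width: 0.0855
clock: 21.9
position: [0.617, 0.0763, 0.1684]
tool_rot: [3.136, -0.002, 1.382]
force: [0.4, 0.2, -1.8]
grip_width: 0.0731
clock: 22.2
position: [0.6141, 0.0756, 0.162]
tool_rot: [-3.139, 0.001, 1.383]
force: [-0.5, 0.4, -0.2]
grip_width: 0.0384
t 22.2 pos [0.6141 0.0756 0.162 ] w 0.0384 F [-0.5  0.4 -0.2] turn [-0.003  0.001 -0.002]
  shift [-0.1628 -0.1164  0.002 ]
```

```bash

python3 -m inch '[[-0.0233,-0.0166,0,0,0,0,0.55],[-0.0233,-0.0166,0,0,0,0,0.55],[-0.0233,-0.0166,0,0,0,0,0.55],[-0.0233,-0.0166,0,0,0,0,0.55],[-0.0233,-0.0166,0,0,0,0,0.55]]' | head -2
python3 -m inch '[[-0.0233,-0.0166,0,0,0,0,0.55],[-0.0233,-0.0166,0,0,0,0,0.55],[0,0,0,0,0,0,0.55],[0,0,0,0,0,0,0.55],[0,0,0,0,0,0,0.55]]' | head -2
python3 -c "
from h import *
plan((.4696,-.0629,.06),(.4696,-.0629,.01))
im=grab_frame('wrist')
cv2.imwrite('pics/w8.png',cv2.cvtColor(im,cv2.COLOR_RGB2BGR))"
```

```text
clock: 22.7
position: [0.51, -0.0239, 0.1626]
clock: 23.2
position: [0.4704, -0.0622, 0.1631]
t 23.2 pos [ 0.4704 -0.0622  0.1631] w 0.0386 F [-0.2 -0.  -0.2] turn [-0.001 -0.001 -0.002]
  shift [-0.0008 -0.0006  0.1031]
  shift [ 0.   -0.    0.05]
```

View pics/w8.png

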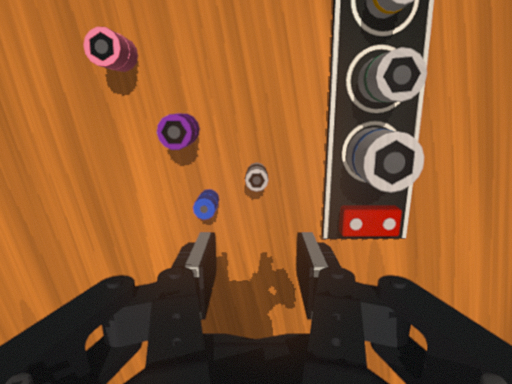

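S is at (256,180) with a plain grey rim. Blue (206,207) lies outside the narrowed fingers. Descending.

```bash

python3 -c "
from h import *
print(ray('wrist',[[256.5,180]],.038))"
python3 -m inch '[[0,0,0.04,0,0,0,0.55],[0,0,0.04,0,0,0,0.55],[0,0,0.04,0,0,0,0.55],[0,0,0.034,0,0,0,0.55],[0,0,0,0,0,0,0.55]]' 40 | head -2
python3 -m inch '[[0,0,0,0,0,0,0.55],[0,0,0,0,0,0,0.55]]' | head -4
python3 -m inch '[[0,0,0,0,0,0,1],[0,0,0,0,0,0,1],[0,0,0,0,0,0,1],[0,0,0,0,0,0,1],[0,0,0,0,0,0,1]]' 40
python3 -m inch '[[0,0,-0.01,0,0,0,1],[0,0,-0.03,0,0,0,1],[0,0,-0.04,0,0,0,1],[0,0,-0.04,0,0,0,1],[0,0,0,0,0,0,1]]' | tail -4
python3 -m inch '[[0,0,0,0,0,0,1],[0,0,0,0,0,0,1]]' | tail -4
python3 -c "
from h import *
plan((.6285,.1435,.13))"
```

```text
[[ 0.47204312 -0.06415991  0.038     ]]
clock: 23.75
position: [0.4678, -0.0616, 0.006]
clock: 23.95
position: [0.4709, -0.0626, 0.0109]
tool_rot: [3.141, -0.0, 1.383]
force: [-0.1, -1.1, -0.1]
clock: 24.45
position: [0.4699, -0.0629, 0.0095]
tool_rot: [-3.141, 0.0, 1.383]
force: [-0.0, 0.0, 0.8]
grip_width: 0.0002
finger_force: 0.0
tool_rot: [3.136, -0.0, 1.383]
force: [-0.1, 0.6, -1.0]
grip_width: 0.0003
finger_force: 0.0
tool_rot: [-3.14, 0.0, 1.383]
force: [0.5, 0.1, -0.6]
grip_width: -0.0003
finger_force: 0.0
t 25.15 pos [ 0.4694 -0.0629  0.129 ] w -0.0003 F [ 0.5  0.1 -0.6] turn [-0.002  0.    -0.002]
  shift [ 0.2322  0.1182 -0.001 ]
```

```bash

python3 -c "
from h import *
a=grab_frame('wrist');b=grab_frame('top')[150:265,215:315];b=cv2.resize(b,None,fx=2.8,fy=2.8,interpolation=cv2.INTER_CUBIC)
o=np.zeros((384,800,3),np.uint8);o[:,:512]=a;o[:b.shape[0],512:512+b.shape[1]]=b
for cam in('wrist','top'):
  for r in landmark_of('socket_s',cam)[:7]: print(cam,np.round(r['xy'],1),round(r['score'],2),np.round(ray(cam,r['xy'],0)[0],4))
cv2.imwrite('pics/w9.png',cv2.cvtColor(o,cv2.COLOR_RGB2BGR))"
```

```text
wrist [392.5  75.1] 0.96 [0.6077 0.006  0.    ]
wrist [107.6  46. ] 0.92 [0.3653 0.0771 0.    ]
wrist [177.3 128.6] 0.66 [ 0.408 -0.004  0.   ]
wrist [203.1 205.6] 0.66 [ 0.4144 -0.081   0.    ]
wrist [257.6 175.9] 0.63 [ 0.4725 -0.0618  0.    ]
top [257.1 179.3] 0.67 [ 0.6058 -0.0021  0.    ]
top [257.4 246.5] 0.6 [ 0.4057 -0.0013  0.    ]
top [233.6 177.6] 0.57 [0.6117 0.0685 0.    ]
top [233.1 260.7] 0.49 [0.3645 0.0708 0.    ]
```

View pics/w9.png

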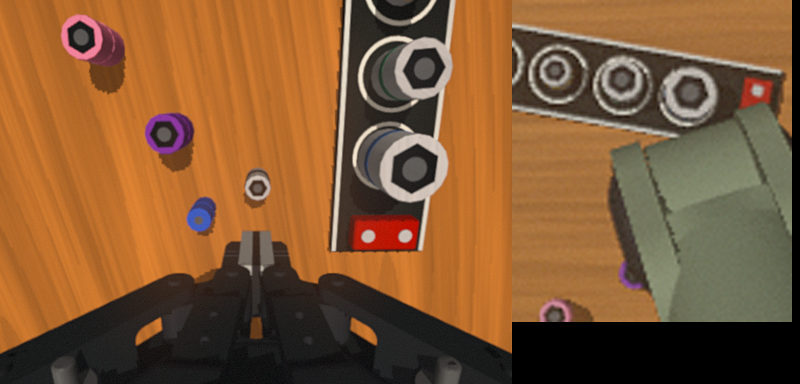

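S still stands at (257,187) in the wrist view. The fingers shut without catching it, so I'll check where it is relative to the pads.

```bash

python3 -c "
from h import *
c=calibration('wrist');P=np.array(c['pose']);f=192/np.tan(np.radians(c['fovy']/2))
K=np.array([[f,0,c['cx']],[0,f,c['cy']],[0,0,1]]);I=np.linalg.inv(P)
s=telemetry.observe();r=R.from_euler('xyz',s['tool_rot']);p=np.array(s['position'])
pr=lambda X:np.round(cv2.projectPoints(np.atleast_2d(X),cv2.Rodrigues(I[:3,:3])[0],I[:3,3],K,np.array(c['dist']))[0].reshape(-1,2),1)
print('S top',ray('wrist',[[257.5,187]],.038), 'base', ray('wrist',[[257.5,176]],0))
print('tcp px',pr(p),'tip +11,-11 in tool x',pr(p+r.apply([[.011,0,0],[-.011,0,0]])),'grasp pt', pr(p+r.apply([[.011,0,-.019],[0,0,-.019]])))
plan()
"
```

```text
S top [[ 0.47211263 -0.06307805  0.038     ]] base [[ 0.47249934 -0.06185053  0.        ]]
tcp px [[253.5 225.8]] tip +11,-11 in tool x [[253.4 207.5]
 [253.5 243.6]] grasp pt [[253.2 219. ]
 [253.3 239.2]]
t 25.35 pos [ 0.4695 -0.0626  0.1287] w 0.0003 F [ 0.1 -0.5  0.2] turn [-0.003 -0.    -0.002]
```

```bash

python3 -c "
from h import *
im=grab_frame('side');c=calibration('side');P=np.array(c['pose']);f=192/np.tan(np.radians(c['fovy']/2))
K=np.array([[f,0,c['cx']],[0,f,c['cy']],[0,0,1]]);I=np.linalg.inv(P)
s=telemetry.observe();r=R.from_euler('xyz',s['tool_rot']);p=np.array(s['position'])
pr=lambda X:cv2.projectPoints(np.atleast_2d(X),cv2.Rodrigues(I[:3,:3])[0],I[:3,3],K,np.array(c['dist']))[0].reshape(-1,2)
q=pr([p,p+r.apply([-.015,0,0]),p+[0,0,.03]])
u,v=q[0].astype(int)
o=cv2.resize(im[v-65:v+75,u-90:u+90],None,fx=4,fy=4,interpolation=cv2.INTER_NEAREST)
for (a,b),col in zip(q,[(255,0,0),(0,255,0),(255,0,255)]): cv2.drawMarker(o,(int((a-u+90.5)*4),int((b-v+65.5)*4)),col,0,16,2)
cv2.imwrite('pics/s9.png',cv2.cvtColor(o,cv2.COLOR_RGB2BGR));print(o.shape,u,v)"
```

```text
(560, 720, 3) 299 168
```

View pics/s9.png

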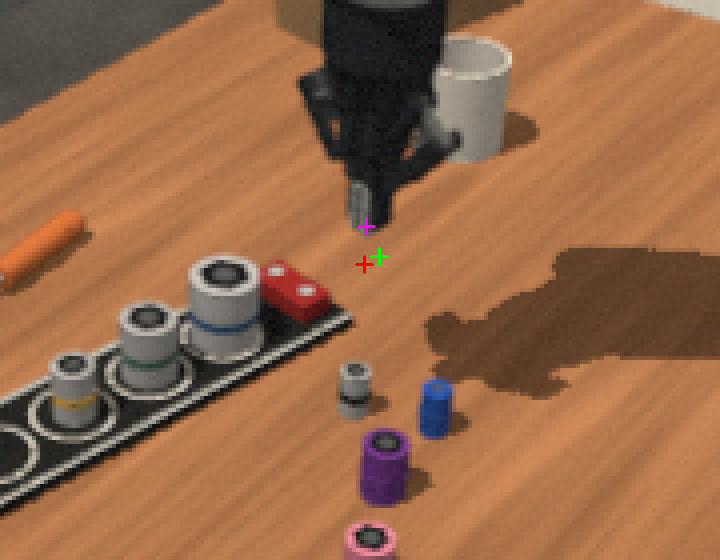

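The side view shows the real fingertips (pink mark, about 27 mm up) sit higher than the reported TCP (red mark). The fingers therefore shut just above S, which still stands upright, and the other three sockets stand correctly on their rings. I'll regrip S about 26 mm lower, watching the force.

```bash

python3 -m inch '[[0.002,0.0015,0,0,0,0,0.55],[0,0,0,0,0,0,0.55],[0,0,0,0,0,0,0.55],[0,0,0,0,0,0,0.55],[0,0,0.02,0,0,0,0.55]]' 40 | tail -2
python3 -m inch '[[0,0,0.035,0,0,0,0.55],[0,0,0.035,0,0,0,0.55],[0,0,0.025,0,0,0,0.55],[0,0,0,0,0,0,0.55],[0,0,0,0,0,0,0.55]]' 40 | head -4
python3 -m inch '[[0,0,0.008,0,0,0,0.55],[0,0,0.008,0,0,0,0.55],[0,0,0.006,0,0,0,0.55],[0,0,0,0,0,0,0.55],[0,0,0,0,0,0,0.55]]' | head -5
python3 -c "
from h import *
plan((.4712,-.063,-.014))"
```

```text
grip_width: 0.0383
finger_force: 0.0
clock: 26.4
position: [0.4718, -0.0609, 0.0148]
tool_rot: [-3.14, -0.0, 1.383]
force: [0.4, -0.2, 0.5]
clock: 26.9
position: [0.4716, -0.061, -0.0076]
tool_rot: [-3.14, 0.0, 1.383]
force: [0.6, -0.8, -0.4]
grip_width: 0.0387
t 26.9 pos [ 0.4716 -0.061  -0.0076] w 0.0387 F [ 0.6 -0.8 -0.4] turn [-0.001  0.    -0.002]
  shift [-0.002  -0.0001  0.0064]
```

```bash

python3 -m inch '[[0,0,0.004,0,0,0,0.55],[0,0,0,0,0,0,0.55],[0,0,0,0,0,0,0.55]]' 40 | head -4
python3 -m inch '[[0,0,0,0,0,0,1],[0,0,0,0,0,0,1],[0,0,0,0,0,0,1],[0,0,0,0,0,0,1],[0,0,0,0,0,0,1]]' 40
python3 -c "
from h import *
plan((.6285,.1435,.13))"
```

```text
clock: 27.2
position: [0.4716, -0.0611, -0.0117]
tool_rot: [-3.141, -0.0, 1.383]
force: [-1.2, -0.0, 0.5]
clock: 27.7
position: [0.4717, -0.0611, -0.0115]
tool_rot: [-3.141, 0.0, 1.383]
force: [-0.3, 0.7, 6.4]
grip_width: 0.0195
finger_force: 39.0
t 27.7 pos [ 0.4717 -0.0611 -0.0115] w 0.0195 F [-0.3  0.7  6.4] turn [-0.001  0.    -0.002]
  shift [ 0.23    0.1163 -0.1415]
```

```bash

python3 -m inch '[[0,0,-0.01,0,0,0,1],[0,0,-0.03,0,0,0,1],[0,0,-0.04,0,0,0,1],[0,0,-0.04,0,0,0,1],[0,0,0,0,0,0,1]]' | tail -4
python3 -m inch '[[0.0331,0.0165,0,0,0,0,1],[0.0331,0.0165,0,0,0,0,1],[0.0331,0.0165,0,0,0,0,1],[0.0331,0.0165,0,0,0,0,1],[0.0331,0.0165,0,0,0,0,1]]' | head -2
python3 -m inch '[[0.0331,0.0165,0,0,0,0,1],[0.0331,0.0165,0,0,0,0,1],[0,0,0,0,0,0,1],[0,0,0,0,0,0,1],[0,0,0,0,0,0,1]]'
python3 -c "
from h import *
plan((.6284,.145,.03),(.6284,.145,.0005))"
```

```text
tool_rot: [3.136, -0.0, 1.382]
force: [-0.3, -0.6, -1.9]
grip_width: 0.0191
finger_force: 39.2
clock: 28.7
position: [0.5842, 0.0872, 0.1084]
clock: 29.2
position: [0.628, 0.1438, 0.1082]
tool_rot: [-3.14, 0.001, 1.382]
force: [-0.1, -1.7, -0.9]
grip_width: 0.0195
finger_force: 39.3
t 29.2 pos [0.628  0.1438 0.1082] w 0.0195 F [-0.1 -1.7 -0.9] turn [-0.002  0.001 -0.003]
  shift [0.0012 0.0001 0.0782]
  shift [ 0.     -0.      0.0295]
```

```bash

python3 -m inch '[[0.0012,0,0.035,0,0,0,1],[0,0,0.035,0,0,0,1],[0,0,0.02,0,0,0,1],[0,0,0.005,0,0,0,1],[0,0,0,0,0,0,1]]' | head -2
python3 -m inch '[[0,0,0,0,0,0,1],[0,0,0,0,0,0,1],[0,0,0,0,0,0,1]]' | head -4
python3 -c "
from h import *
plan((.6284,.145,.0005))"
```

```text
clock: 29.7
position: [0.6285, 0.1453, 0.0133]
clock: 30.0
position: [0.6292, 0.1461, 0.0143]
tool_rot: [3.141, -0.001, 1.383]
force: [-0.0, 0.7, -0.8]
t 30.0 pos [0.6292 0.1461 0.0143] w 0.0192 F [-0.   0.7 -0.8] turn [ 0.    -0.001 -0.002]
  shift [-0.0012 -0.0006  0.0138]
```

```bash

python3 -m inch '[[-0.001,-0.0006,0.008,0,0,0,1],[0,0,0.003,0,0,0,1],[0,0,0.0025,0,0,0,1],[0,0,0,0,0,0,1],[0,0,0,0,0,0,1]]' | head -4
python3 -m inch '[[0,0,0,0,0,0,0],[0,0,0,0,0,0,0],[0,0,0,0,0,0,0],[0,0,0,0,0,0,0],[0,0,0,0,0,0,0]]' | head -5
python3 -m inch '[[0,0,-0.02,0,0,0,0],[0,0,-0.04,0,0,0,0],[0,0,-0.04,0,0,0,0],[0,0,-0.04,0,0,0,0],[0,0,-0.03,0,0,0,0]]' | head -2
python3 -m inch '[[0,-0.03,0,0,0,0,0],[0,-0.03,0,0,0,0,0],[0,-0.03,0,0,0,0,0],[0,-0.03,0,0,0,0,0],[0,-0.03,0,0,0,0,0]]' | head -2
python3 -m inch '[[0,-0.03,0,0,0,0,0],[0,0,0,0,0,0,0],[0,0,0,0,0,0,0]]' | head -5
python3 -c "
from h import *
ring=dict(socket_xl=(.5896,-.0632),socket_l=(.6023,.0062),socket_m=(.615,.0745),socket_s=(.6283,.143))
for cam in('top','side','wrist'):
  grab_frame(cam)
  for n in ring:
    for r in landmark_of(n,cam):
      w=ray(cam,r['xy'],.012)[0]
      for k,v in ring.items():
        d=w[:2]-v
        if np.linalg.norm(d)<.03 and n==k: print(cam,n,np.round(d,4),round(r['score'],2))
a=grab_frame('top');g=cv2.cvtColor(a,cv2.COLOR_RGB2GRAY)
c=calibration('top');P=np.array(c['pose']);f=192/np.tan(np.radians(c['fovy']/2));K=np.array([[f,0,c['cx']],[0,f,c['cy']],[0,0,1]]);I=np.linalg.inv(P)
for k,v in ring.items():
  h=.012+H[k];q=cv2.projectPoints(np.array([[*v,h]]),cv2.Rodrigues(I[:3,:3])[0],I[:3,3],K,np.array(c['dist']))[0].reshape(2)
  R0=dict(socket_xl=26,socket_l=21,socket_m=16,socket_s=11)[k]*1e-3*f/(P[2,3]-h)
  # bright annulus template match
  yy,xx=np.mgrid[:384,:512];best=max(((cv2.mean(g,((np.hypot(xx-x,yy-y)<R0)).astype(np.uint8))[0]-cv2.mean(g,((np.abs(np.hypot(xx-x,yy-y)-R0-1)<.8)).astype(np.uint8))[0]),x,y) for x in np.arange(q[0]-6,q[0]+6.1,.5) for y in np.arange(q[1]-6,q[1]+6.1,.5))
  print(k,'px',np.round(q,1),np.round(best,1),'off mm',np.round((ray('top',[best[1:]],h)[0,:2]-v)*1e3,1))
"
```

```text
clock: 30.5
position: [0.6278, 0.1452, 0.0005]
tool_rot: [-3.141, 0.001, 1.383]
force: [-7.1, -2.7, 18.3]
clock: 31.0
position: [0.6279, 0.1452, -0.0004]
tool_rot: [-3.14, 0.0, 1.383]
force: [-0.4, -0.8, 0.0]
grip_width: 0.0855
clock: 31.5
position: [0.6284, 0.1454, 0.1724]
clock: 32.0
position: [0.4795, 0.1733, 0.1699]
clock: 32.3
position: [0.4514, 0.1789, 0.1703]
tool_rot: [-3.141, -0.0, 1.383]
force: [0.6, 1.2, 0.2]
grip_width: 0.0854
top socket_xl [-0.0029 -0.0104] 0.8
top socket_l [ 0.0006 -0.01  ] 0.63
top socket_m [0.0056 0.0032] 0.43
top socket_s [-0.0007  0.0036] 0.39
side socket_xl [-0.01    0.0192] 0.64
side socket_l [ 0.0031 -0.0013] 0.78
side socket_m [0.0029 0.005 ] 0.74
side socket_s [-0.0013  0.0018] 0.64
wrist socket_l [0.003  0.0016] 0.53
wrist socket_s [-0.0001  0.0004] 0.95
socket_xl px [278.3 182.1] [ 42.7 278.3 182.6] off mm [-1.4  0. ]
socket_l px [253.8 178.1] [ 28.3 253.8 177.1] off mm [ 2.9 -0. ]
socket_m px [230.1 174.2] [ 58.2 230.1 175.2] off mm [-2.9  0. ]
socket_s px [206.6 170.2] [ 60.8 206.6 170.7] off mm [-1.5 -0. ]
```

All four sockets sit within about 3 mm of their ring centres by the template fit, and the arm is clear. Handing in.

```bash
python3 -c "
from workcell import bot
print(bot.job_done())"
```

```text
the job is handed in; nothing more can be done
None
```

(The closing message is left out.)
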